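# Leak-test a mower fuel tank: plug the neck, hold the test lever at its third click

### The arm

A 7-joint arm with a two-finger parallel gripper is mounted at the origin on the work surface. World frame = base frame: x ahead of the robot, y to its left, z up, the work surface at z = 0. Lengths are in m, angles in rad, forces in N, time in s.
With the tool pointing down it reaches from about 0.4 to 0.85 m from the base axis. Payload 4.5 kg.
Tool frame: the origin (TCP) lies at the very end of the fingers, on their centre line; the grasp point (between the pads) lies 19 mm behind it; z points along the fingers, y is the direction in which the jaws open and shut (so a half turn about z gives the same grasp; the last joint's range is limited). The gripper opens to 88 mm and grips with 3 to 60 N. Pads are 18 mm wide; open, the fingers measure 123 mm over their backs; the gripper's body (75 mm by 187 mm) begins 45 mm behind the grasp point.
Start: joints at [-1.245, 0.689, -0.195, 1.565, 0.157, 0.902, -0.215], TCP at [0.18, 0.599, 0.239] pointing down, gripper open.
Joint ranges: [-3.01, 3.01], [-0.46, 2.08], [-1.47, 1.51], [0.13, 2.56], [-1, 4.14], [0.04, 2.09], [-2.66, 2.66]. Speed limits (rad/s): [2.57, 2.57, 3.14, 3.14, 3.14, 3.14, 3.14].

### API

Orientations are given as a unit quaternion [x, y, z, w].
In Python, from plant import telemetry, imaging, r gives the robot as it stands.
- The arm moves only by the shell command python3 -m creep 'ROWS' [FORCE]. ROWS is JSON, a list of rows, each a list of 5 numbers: the closure in counts, from 0 (fully open) to 255 (shut), then the shift along the tool's x, y, z in m, then the turn about the tool's z in degrees. In form: [[fingers, x, y, z, yaw], ...]. A call has 1 to 10 rows; each row is the pose to reach, as a shift and turn from the pose commanded when the call began, along the tool's axes at that moment; what a row does not reach only later rows make up. A row lasts 1/8 s, in which the tool goes at most 62.5 mm and 10.7 degrees, less where a joint would pass 70% of its speed; a pose out of reach is approached as far as the arm can. A call with a gripper value outside its range is refused whole. The fingers move at their own pace and stop on an object; FORCE is the grip in N (left out, the last holds). Time passes only in rows, so rows that repeat a pose let the fingers close. It gives the time, the measured TCP pose, the force and the opening at its end, in the units of the state.
- telemetry.get_state(): the state, without advancing time (a new reading comes with each control period).
- imaging.snapshot(name): name is "side" or "top"; returns a dict with "image" (400x640x3 uint8, blue, green, red), "camera_matrix" (3x3 intrinsics, pixels), "R" (3x3) and "t" (3): a world point X has camera coordinates R X + t. Camera axes: x right, y down, z forward; pixel columns grow to the right and rows downward; lengths in m; the calibration is good to about 2 mm. A picture is of the moment at which its call begins. There is no depth.
- r.finish_job(): hands the job in, once; it reports no verdict.
Trained networks look in a picture, given as the dict that the camera call returned (one of the last four; its "shot" number tells which), for a name from the list of things; names that differ only in an ending like _2 or _b are one class to them, and where a whole thing is asked for, a point or a joint stands for the part that bears it (a point fixed in the world has none). Each returns a list of dicts, best first, with "score" (0 to 1); they miss things now and then, are a little off and sometimes report something else, mostly with a low value. They report only what shows in the picture. A call takes as long as a camera call.
- imaging.boxes_of(picture, target): "rect" ([left, top, right, bottom] in pixels, round what is visible of it).
- imaging.trace(picture, target): "pixels" (400x640 bool, what is visible of it) and "rect" ([left, top, right, bottom] in pixels, round what is visible of it).
- imaging.place_of(picture, target): "location" ([row, column] in pixels: a listed point, or the origin of a listed thing).
The state is a dict: "clock": time; "q": joint angles; "qd": joint speeds; "joint_torque": joint torques, N m; "tool_pos": TCP position; "eef_rot": TCP orientation; "contact_force": force on the tool from outside, world axes, zero at the start; "moment": the same for the moment, N m; "opening": opening from 0.0 (shut) to 1.0 (fully open).
Only numpy, scipy, OpenCV 4.12 (cv2) and the standard library are available. Lean on these libraries where they do the work, as an engineer would, in place of code of your own. Each camera call takes 0.05 s, during which the arm holds its last target.

### The job

Leak-test the mower fuel tank: first take the orange plug from the rack and seat it fully home, upright, in the tank's filler neck; do not work the pump lever before that. Then press the pump's red lever pad down past its first and second clicks to the third, and finish while still holding it down there, with the plug still home. Leave the other two plugs, the oil bottle and the wrench where they are.

Things in the scene. Friction and masses are not known exactly. Their poses are not given: they have to be found in the camera images.
- plug_mid (a point): Orange rubber plug, 70 g, standing shank down in a hole of the rack: head 36 mm in diameter, 45 mm tall; below it a tapered shank 28 mm long, 24 mm in diameter at the head, 18 mm at the tip. Point: on the axis, half-way up the head (grip here), 22.5 mm above the flat shoulder under the head, 50.5 mm above the tip. z: up the axis. At the start its shoulder rests on the rack's top.
- plug_seat (a point): Same orange plug: the centre of the flat shoulder under the head, on the axis, 22.5 mm below plug_mid. It comes to rest on the rim of the neck when the plug is home.
- plug_black_mid (a point): Black spare plug, same form with a head 44 mm in diameter and 45 mm tall; point half-way up the head. Stands in another hole of the rack. Not wanted.
- plug_grey_mid (a point): Grey spare plug, same form with a head 31 mm in diameter and 45 mm tall; point half-way up the head. Stands in another hole of the rack. Not wanted.
- rack: Light wooden plug rack fixed to the bench, 80 (its x) x 210 (its y) x 40 mm high; three 28 mm holes in a row along its y, 70 mm apart, the middle one at its centre. Origin: centre of its underside. Gripping a plug with the fingers to either side along the rack's x keeps clear of the plugs beside it.
- neck_rim (a point): Centre of the mouth of the tank's filler neck, in the plane of its rim, 140 mm above the bench; z up. Grey upright tube, 42 mm outside, straight bore 28 mm wide and 36 mm deep, on a white tank 130 x 110 x 90 mm in a cradle fixed to the bench; the tank's top is 36 mm below the rim.
- pad_top (a point): Red pad on the free end of the pump lever, 60 (along the lever) x 50 x 16 mm thick, with a lip 8 mm high on its outer end. Point: middle of its flat top face. The pad tilts with the lever: at rest 204 mm above the bench, outer end 18 degrees up; at the third click 106 mm above the bench, outer end 18 degrees down. Press here.
- pivot (a point): Axle of the pump lever, 140 mm above the bench, on a green pump fixed to the bench (base 235 x 120 mm, cheeks 160 mm high beside the axle, a round gauge about 210 mm high 50 mm behind it). Axes of the pump: the lever points along -x from here, the axle lies along y. pad_top lies 160 mm out along the lever and 15 mm above its centre line.
- lever (a joint): Pump lever angle in rad: 0 at rest (up), grows as the pad is pressed down, 0.69 at the end stop. A spring returns it all the way; it stays down only while held. Clicks at 0.21, 0.42 and 0.63, with a hump (rib) before each at 0.105, 0.315 and 0.525. Pressing at the pad takes about 7 to 16 N, most over the humps and growing with the angle.
- oil: Blue oil bottle, 56 mm in diameter, 130 mm tall, standing beyond the work. Origin: centre of its underside. Leave alone.
- wrench: Steel wrench lying flat on the bench to the left (+y) of the work. Leave alone.

How it is judged:
By the outcome, as a careful person would: the job done as asked, in the order asked, and still so for the second after the job is handed in, while the arm keeps its last pose, push and grip.
It also fails if it takes over 61 s, if anything falls off the work surface, if the arm or the gripper's body presses on something with over 40 N, if the wrist force passes 120 N, or if a joint passes its speed limit or range.

## Working session

There is one attempt and no reset: what is moved stays moved. The work goes in short steps, Python scripts to look and compute and a shell command to move; the robot and the scene stay as the last step left them, time stands still between calls to the robot, and variables do not carry over. Pictures are saved under pics/ and viewed, and the job is handed in when it is done.

```bash
ls; mkdir -p pics; cat > h.py <<'E'
import numpy as np, cv2
from plant import telemetry, imaging, r
def snap(name,fn):
    p=imaging.snapshot(name); cv2.imwrite('pics/'+fn,p['image']); return p
def ray(p,rc):
    K,R,t=[np.array(p[k],float) for k in('camera_matrix','R','t')]
    d=R.T@np.linalg.solve(K,[rc[1],rc[0],1.0]); return -R.T@t,d
def atz(p,rc,z):
    c,d=ray(p,rc); return c+d*(z-c[2])/d[2]
def proj(p,X):
    K,R,t=[np.array(p[k],float) for k in('camera_matrix','R','t')]
    u=K@(R@np.array(X,float)+t); return (u[:2]/u[2]).round(1)
def tri(l):
    A=np.zeros((3,3));b=np.zeros(3)
    for p,rc in l:
        c,d=ray(p,rc); d=d/np.linalg.norm(d); M=np.eye(3)-np.outer(d,d); A+=M;b+=M@c
    return np.linalg.solve(A,b)
E
python3 - <<'E'
from h import *
s=telemetry.get_state()
print({k:np.round(v,3) for k,v in s.items()})
a=snap('side','s0.png');b=snap('top','t0.png')
for n in ['plug_mid','plug_seat','plug_black_mid','plug_grey_mid','rack','neck_rim','pad_top','pivot','oil','wrench']:
    o=[]
    for p in(a,b):
        q=imaging.place_of(p,n); o.append([(np.round(x['location'],1).tolist(),round(x['score'],2)) for x in q[:2]]); 
    print(n,o)
for p in (a,b): print('cam',ray(p,[200,320]))
E
```

```text
pics
{'clock': np.float64(0.0), 'q': array([-1.245,  0.69 , -0.195,  1.566,  0.157,  0.902, -0.215]), 'qd': array([ 0.002, -0.   , -0.003, -0.001, -0.001, -0.001, -0.001]), 'joint_torque': array([-0.0000e+00, -5.2757e+01, -1.2670e+00, -1.5343e+01, -5.3000e-02,
        7.0000e-03,  0.0000e+00]), 'tool_pos': array([0.18 , 0.598, 0.238]), 'eef_rot': array([ 0.145,  0.989, -0.001, -0.   ]), 'contact_force': array([-0.728, -0.306, -0.   ]), 'moment': array([-0.009, -0.025, -0.003]), 'opening': np.float64(0.999)}
plug_mid [[([270.9, 298.3], 0.84)], [([234.3, 360.4], 0.44)]]
plug_seat [[([277.1, 297.7], 0.68), ([273.6, 298.8], 0.16)], [([237.7, 427.1], 0.74), ([233.0, 362.5], 0.56)]]
plug_black_mid [[([227.2, 298.6], 0.74), ([249.0, 301.6], 0.45)], [([223.9, 319.8], 0.63)]]
plug_grey_mid [[([249.6, 300.9], 0.65)], [([225.9, 341.3], 0.56)]]
rack [[([264.4, 298.8], 0.91), ([162.4, 286.4], 0.41)], [([228.6, 336.9], 0.89), ([161.3, 324.4], 0.35)]]
neck_rim [[([162.2, 287.4], 0.81), ([276.4, 296.1], 0.52)], [([216.2, 254.2], 0.76)]]
pad_top [[([303.6, 304.3], 0.58)], [([236.3, 427.5], 0.96)]]
pivot [[([306.2, 373.7], 0.83)], [([190.9, 417.2], 0.67)]]
oil [[([232.6, 376.9], 0.9)], [([162.4, 326.6], 0.53)]]
wrench [[([153.9, 278.4], 0.59)], [([222.8, 208.0], 0.55), ([226.7, 338.1], 0.23)]]
cam (array([ 0.44002479, -0.64876456,  0.90462358]), array([ 0.17493792,  0.67425958, -0.71748756]))
cam (array([0.40992003, 0.05179206, 1.33224739]), array([ 1.77965284e-01, -9.05928057e-04, -9.84039183e-01]))
```

View pics/s0.png

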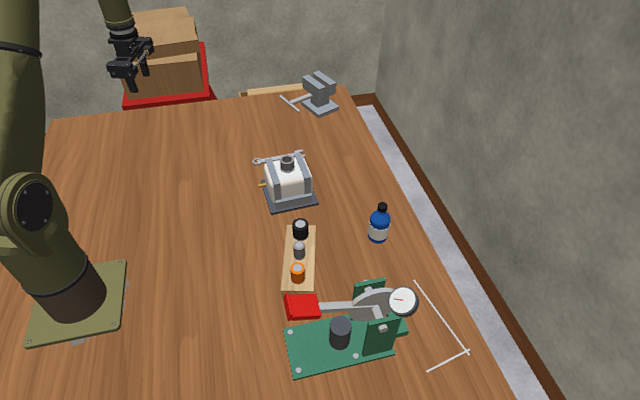

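View pics/t0.png

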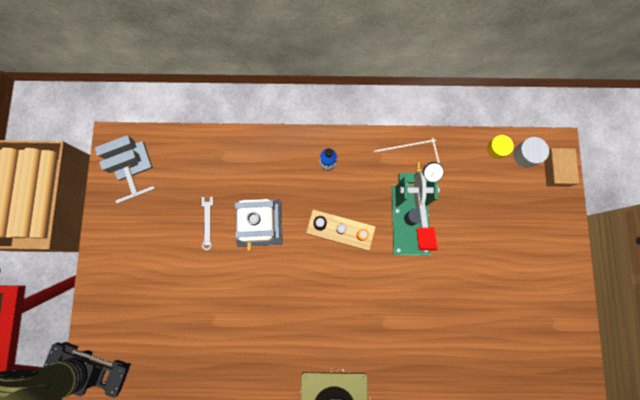

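```bash
python3 - <<'E'
from h import *
import json
a=imaging.snapshot('side');b=imaging.snapshot('top')
def best(p,n): return imaging.place_of(p,n)[0]['location']
for n in ['plug_mid','plug_black_mid','plug_grey_mid','rack','neck_rim','pad_top','pivot','oil']:
    x,y=best(a,n),best(b,n); X=tri([(a,x),(b,y)])
    print(n,X.round(4),'resid',proj(a,X)[::-1]-x,proj(b,X)[::-1]-y, atz(a,x,X[2])[:2].round(4),atz(b,y,X[2])[:2].round(4))
E
```

```text
plug_mid [ 0.5315 -0.0852  0.0612] resid [ 0.6 -2.7] [-2.1  0.1] [ 0.5383 -0.085 ] [ 0.5248 -0.0849]
plug_black_mid [0.5598 0.0426 0.0694] resid [ 0.2 -0.7] [-0.6  0. ] [0.5618 0.0428] [0.5578 0.0427]Traceback (most recent call last):
  File "<stdin>", line 6, in <module>
  File "<stdin>", line 4, in best
IndexError: list index out of range
```

The side view shows orange at (298,271), grey at (299,249), black at (300,229), the neck at (287,162) and the pad at (303,306). The top view shows orange at (362,235), the neck at (254,218) and the pad at (427,238). The networks agree with this. Next I'll refine positions using the known heights.

```bash
python3 - <<'E'
from h import *
zs=dict(plug_mid=.0625,plug_black_mid=.0625,plug_grey_mid=.0625,rack=0,neck_rim=.14,pad_top=.204,pivot=.14,oil=0,wrench=0)
res={n:{'side':[],'top':[]} for n in zs}
for i in range(4):
  for cam in('side','top'):
    p=imaging.snapshot(cam)
    for n,z in zs.items():
        q=imaging.place_of(p,n)
        if q and q[0]['score']>.3: res[n][cam].append(atz(p,q[0]['location'],z)[:2])
    if i==0:
        for n in('plug_mid','neck_rim','pad_top','rack'):
            q=imaging.trace(p,n)
            if q:
                m=q[0]['pixels'].astype(np.uint8); c=cv2.moments(m,True)
                print(cam,n,'mask rc',round(c['m01']/c['m00'],1),round(c['m10']/c['m00'],1),q[0]['rect'],round(q[0]['score'],2), cv2.minAreaRect(cv2.findNonZero(m)))
                print('   ',atz(p,[c['m01']/c['m00'],c['m10']/c['m00']],{'rack':.04}.get(n,zs[n])))
for n in zs:
    for c in res[n]: print(n,c,np.round(np.median(res[n][c],0),4) if res[n][c] else None,np.round(np.std(res[n][c],0),4) if res[n][c] else None,len(res[n][c]))
print(telemetry.get_state()['clock'])
E
```

```text
side plug_mid mask rc 272.7 297.8 [294.0, 260.2, 308.0, 287.7] 0.64 ((298.0, 273.0), (22.0, 14.0), 90.0)
    [ 0.53326049 -0.08565453  0.0625    ]
side neck_rim mask rc 184.5 288.2 [260.1, 155.3, 319.1, 215.2] 0.58 ((286.4391174316406, 183.56866455078125), (55.47953796386719, 51.8657341003418), 75.25643920898438)
    [0.55667088 0.14586092 0.14      ]
side pad_top mask rc 305.6 337.3 [275.1, 286.2, 393.5, 323.3] 0.94 ((338.015380859375, 305.98321533203125), (32.324954986572266, 109.32903289794922), 87.53719329833984)
    [ 0.57578894 -0.27091076  0.204     ]
side rack mask rc 263.9 299.0 [280.6, 224.8, 315.2, 299.9] 0.8 ((298.2565002441406, 260.5216064453125), (33.04365539550781, 71.85639190673828), 1.6365771293640137)
    [ 0.54399275 -0.04505553  0.04      ]
top plug_mid mask rc 234.4 362.5 [356.0, 229.1, 368.7, 239.3] 0.54 ((362.5, 234.5), (11.0, 11.0), 90.0)
    [ 0.53006442 -0.08565899  0.0625    ]
top neck_rim mask rc 222.4 258.5 [238.4, 198.2, 281.7, 248.1] 0.61 ((258.5, 223.5), (49.0, 45.0), 90.0)
    [0.55518774 0.2344816  0.14      ]
top pad_top mask rc 214.8 423.5 [412.8, 
[... 476 characters left out ...]
top [0.5678 0.0482] [0.0145 0.0247] 4
plug_grey_mid side [ 0.5538 -0.0186] [0.0023 0.0066] 4
plug_grey_mid top [ 0.5545 -0.0143] [0.0029 0.0043] 4
rack side [ 0.5499 -0.0224] [0.0115 0.0567] 3
rack top [ 0.5519 -0.0094] [0.002 0.004] 4
neck_rim side [0.5752 0.2386] [0.0392 0.2157] 4
neck_rim top [0.5734 0.2565] [0.0042 0.0027] 4
pad_top side [ 0.5088 -0.2484] [0.0017 0.0021] 4
pad_top top [ 0.514  -0.2544] [0.0039 0.0056] 4
pivot side [ 0.6619 -0.2559] [0.0026 0.0055] 4
pivot top [ 0.6657 -0.2492] [0.0028 0.0023] 4
oil side [0.7845 0.0381] [0.0991 0.0333] 3
oil top [0.7799 0.0249] [0.0044 0.0005] 3
wrench side [0.5715 0.4389] [0.0038 0.0097] 4
wrench top [0.5731 0.4231] [0.005  0.0037] 3
5.9
```

```bash
python3 - <<'E'
import cv2,numpy as np
t=cv2.imread('pics/t0.png');s=cv2.imread('pics/s0.png')
cv2.imwrite('pics/tz.png',cv2.resize(t[160:270,220:450],None,fx=3.4,fy=3.4,interpolation=cv2.INTER_CUBIC))
cv2.imwrite('pics/sz.png',cv2.resize(s[140:390,240:430],None,fx=2.4,fy=2.4,interpolation=cv2.INTER_CUBIC))
E
```

```text
(no output)
```

View pics/tz.png

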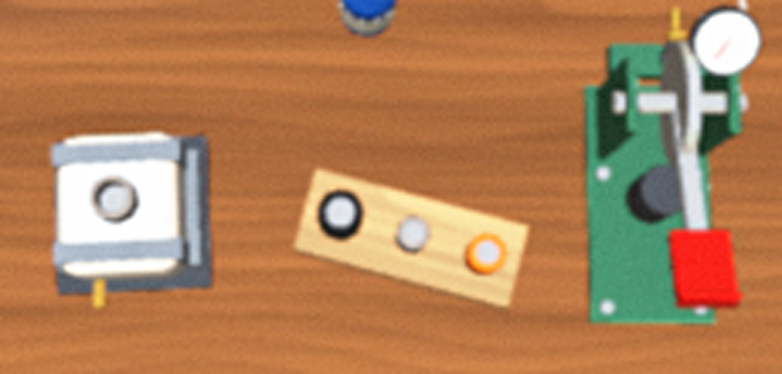

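View pics/sz.png

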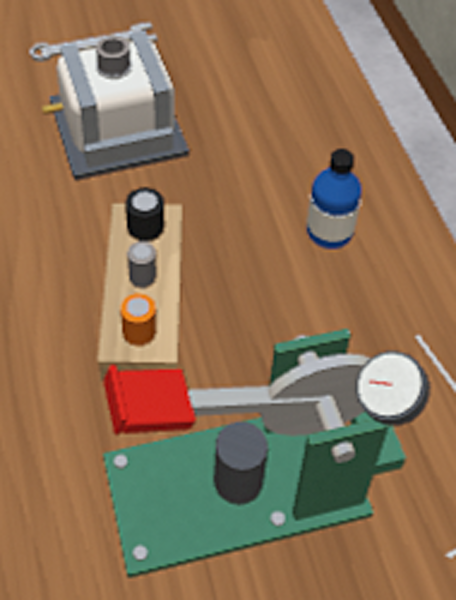

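```bash
python3 - <<'E'
from h import *
import pickle
a=imaging.snapshot('side');b=imaging.snapshot('top')
pickle.dump((a,b),open('cal.pkl','wb'))
def tz(u,v): return [(v+.5)/3.4-.5+160,(u+.5)/3.4-.5+220]
def sz(u,v): return [(v+.5)/2.4-.5+140,(u+.5)/2.4-.5+240]
for n,t,s,z in [('orange',(487,253),(138,307),.085),('black',(341,212),(145,202),.085),('grey',(412,233),(142,252),.085),('neck',(116,199),(114,46),.14),('boltL',(619,101),None,.14),('boltR',(741,102),None,.14)]:
    print(n,atz(b,tz(*t),z).round(4), atz(a,sz(*s),z).round(4) if s else '', tri([(b,tz(*t)),(a,sz(*s))]).round(4) if s else '')
# colour blobs
for p,nm in((a,'s'),(b,'t')):
    hsv=cv2.cvtColor(p['image'],cv2.COLOR_BGR2HSV)
    for c,lo,hi in(('red',(0,200,120),(4,255,255)),('orange',(9,220,180),(18,255,255))):
        m=cv2.inRange(hsv,lo,hi); n,l,st,ce=cv2.connectedComponentsWithStats(m)
        for i in range(1,n):
            if st[i,4]>30: print(nm,c,st[i],ce[i].round(1))
E
```

```text
orange [ 0.529  -0.0845  0.085 ] [ 0.5322 -0.086   0.085 ] [ 0.5308 -0.0848  0.083 ]
black [0.5653 0.05   0.085 ] [0.5677 0.0482 0.085 ] [0.5668 0.05   0.0828]
grey [ 0.5466 -0.0156  0.085 ] [ 0.5503 -0.019   0.085 ] [ 0.549  -0.0159  0.0808]
neck [0.5676 0.2491 0.14  ] [0.574  0.2516 0.14  ] [0.5705 0.2486 0.1423]
boltL [ 0.6615 -0.1977  0.14  ]  
boltR [ 0.6619 -0.307   0.14  ]  
s red [122  42  88  65 574] [176.1  88.1]
s red [284 292  37  29 769] [301.1 305.4]
s orange [291 263  13  11  39] [297.5 268.8]
t red [417 228  21  22 382] [426.6 238.7]
t red [  0 286  18  86 997] [  6.3 322. ]
```

```bash
cat >> h.py <<'E'
from scipy.spatial.transform import Rotation as Ro
def to(x,y,z,yaw=None):
    s=telemetry.get_state(); R=Ro.from_quat(s['eef_rot']).as_matrix()
    d=R.T@(np.array([x,y,z])-s['tool_pos'])
    cur=np.degrees(np.arctan2(R[1,1],R[0,1]))
    t=None if yaw is None else -((yaw-cur+90)%180-90)
    print('t',round(s['clock'],2),'pos',np.round(s['tool_pos'],4),'tilt z',R[:,2].round(3),'yaw_y',round(cur,2),'| shift',d.round(4),'turn',None if t is None else round(t,2),'F',np.round(s['contact_force'],1),'open',round(s['opening'],3))
E
python3 -c "
from h import *
to(.531,-.085,.18,-15)"
```

```text
t 6.0 pos [0.1798 0.5986 0.2387] tilt z [ 0.  0. -1.] yaw_y 73.28 | shift [-0.533  -0.5537  0.0587] turn 88.28 F [-0.4 -0.2 -0.2] open 0.997
```

```bash
python3 -m creep '[[0,-0.04,-0.04,0,6],[0,-0.08,-0.08,0,13],[0,-0.12,-0.125,0,20],[0,-0.16,-0.165,0,27],[0,-0.2,-0.21,0,34],[0,-0.24,-0.25,0,41],[0,-0.28,-0.29,0,48],[0,-0.32,-0.33,0,55],[0,-0.36,-0.375,0,61],[0,-0.4,-0.415,0,67]]'
python3 -c "
from h import *
to(.531,-.085,.15,-15)"
```

```text
clock: 7.25
tool_pos: [0.4443, 0.0843, 0.239]
eef_rot: [0.669, 0.744, 0.0, 0.0]
contact_force: [1.3, 0.9, -0.7]
opening: 1.001
t 7.25 pos [0.4443 0.0843 0.239 ] tilt z [ 0.001  0.    -1.   ] yaw_y 6.08 | shift [-0.1776  0.0682  0.089 ] turn 21.08 F [ 1.3  0.9 -0.7] open 1.001
```

```bash
python3 -m creep '[[0,-0.045,0.017,0.02,5],[0,-0.09,0.034,0.04,11],[0,-0.135,0.051,0.065,17],[0,-0.178,0.068,0.089,21],[0,-0.178,0.068,0.089,21]]'
python3 - <<'E'
from h import *
to(.531,-.085,.048,-15)
a=snap('side','s1.png');b=snap('top','t1.png')
cv2.imwrite('pics/s1z.png',cv2.resize(a['image'][170:330,220:420],None,fx=3.5,fy=3.5,interpolation=cv2.INTER_CUBIC))
cv2.imwrite('pics/t1z.png',cv2.resize(b['image'][160:280,260:460],None,fx=3.5,fy=3.5,interpolation=cv2.INTER_CUBIC))
E
```

```text
clock: 7.88
tool_pos: [0.5309, -0.0876, 0.1482]
eef_rot: [0.794, 0.608, -0.001, 0.001]
contact_force: [0.2, 0.9, 0.2]
opening: 1.001
t 7.88 pos [ 0.5309 -0.0876  0.1482] tilt z [-0.001 -0.002 -1.   ] yaw_y -15.08 | shift [ 0.0028 -0.0006  0.1002] turn -0.08 F [0.2 0.9 0.2] open 1.001
```

View pics/s1z.png

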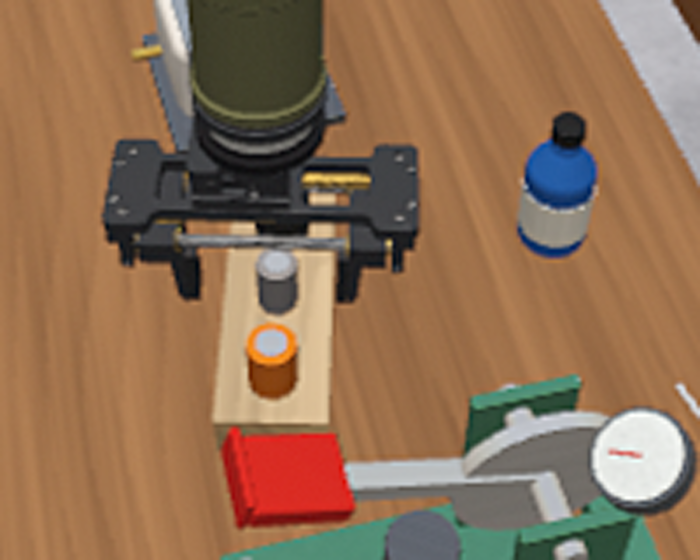

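View pics/t1z.png

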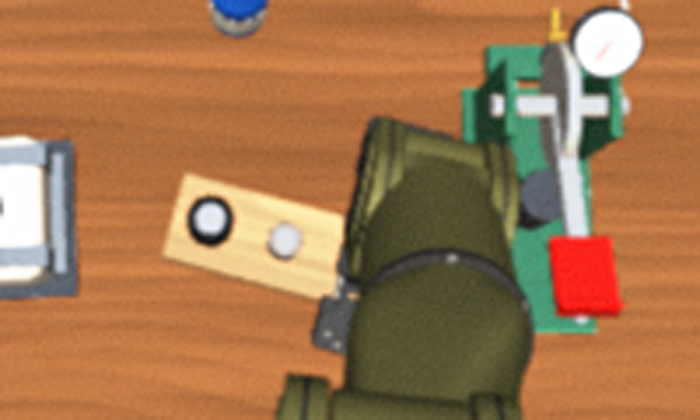

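The gripper is above the orange plug and aligned along the rack's x. In the side zoom the fingertips at (190,297) and (347,300) straddle the plug at (271,360). I'll check this against the projected TCP, then descend.

```bash
python3 - <<'E'
from h import *
import pickle
a,b=pickle.load(open('cal.pkl','rb'))
print('TCP proj zoom',(proj(a,[.5309,-.0876,.1482])-[220,170])*3.5,'seen ~',(268,298))
print('plug top proj zoom',(proj(a,[.531,-.085,.085])-[220,170])*3.5,'seen (271,344)')
E
python3 -m creep '[[0,0.002,0,0.03,0],[0,0.002,0,0.06,0],[0,0.002,0,0.085,0],[0,0.002,0,0.1,0],[0,0.002,0,0.1,0]]' 30
python3 -c "
from h import *
to(.531,-.085,.048,-15)"
```

```text
TCP proj zoom [266.  288.4] seen ~ (268, 298)
plug top proj zoom [268.1 340.9] seen (271,344)
clock: 8.6
tool_pos: [0.5307, -0.0803, 0.0495]
eef_rot: [0.791, 0.611, -0.0, -0.001]
contact_force: [-0.9, 0.2, 0.1]
opening: 0.998
t 8.6 pos [ 0.5307 -0.0803  0.0495] tilt z [-0.001  0.001 -1.   ] yaw_y -14.63 | shift [-0.0045  0.0015  0.0015] turn 0.37 F [-0.9  0.2  0.1] open 0.998
```

```bash
python3 -m creep '[[0,0,0,0,0],[0,0,0,0,0]]'
python3 - <<'E'
from h import *
for i in range(3):
    to(.531,-.085,.048,-15)
    a=snap('side','s2.png')
cv2.imwrite('pics/s2z.png',cv2.resize(a['image'][210:310,240:360],None,fx=6,fy=6,interpolation=cv2.INTER_CUBIC))
E
```

```text
clock: 8.85
tool_pos: [0.5317, -0.0815, 0.0506]
eef_rot: [0.792, 0.611, 0.001, 0.001]
contact_force: [-0.1, 0.4, 0.4]
opening: 0.999
t 8.85 pos [ 0.5317 -0.0815  0.0506] tilt z [ 0.002 -0.    -1.   ] yaw_y -14.71 | shift [-0.0036  0.0002  0.0026] turn 0.29 F [-0.1  0.4  0.4] open 0.999
t 8.9 pos [ 0.5316 -0.0815  0.0505] tilt z [ 0.002 -0.    -1.   ] yaw_y -14.72 | shift [-0.0035  0.0003  0.0025] turn 0.28 F [-0.6 -0.6  0.9] open 1.0
t 8.95 pos [ 0.5315 -0.0815  0.0504] tilt z [ 0.001 -0.    -1.   ] yaw_y -14.72 | shift [-0.0035  0.0004  0.0024] turn 0.28 F [-0.1 -0.2  0.2] open 0.997
```

View pics/s2z.png

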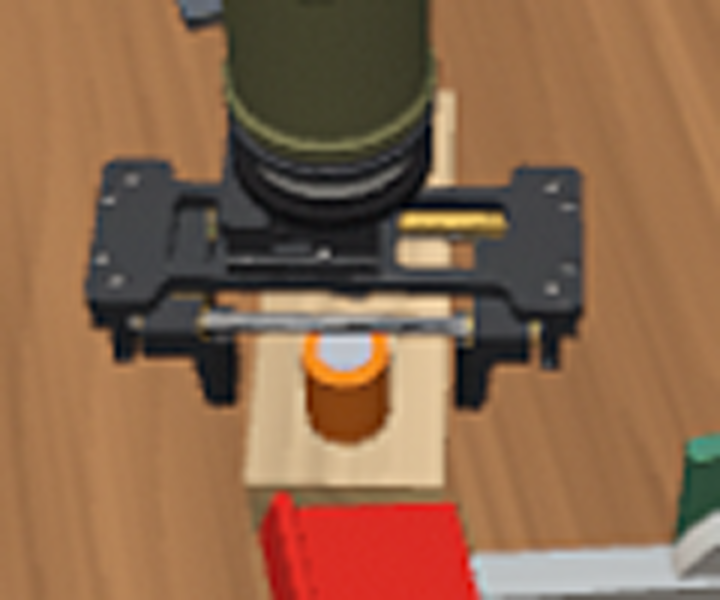

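The plug at (346,352) is centred between the fingertips (222 and 473), and along the rack it is within about 2 mm. I'll correct slightly and grip.

```bash
python3 -m creep '[[0,-0.002,0,0.002,0],[0,-0.002,0,0.002,0],[150,-0.002,0,0.002,0],[255,-0.002,0,0.002,0],[255,-0.002,0,0.002,0],[255,-0.002,0,0.002,0],[255,-0.002,0,0.002,0],[255,-0.002,0,0.002,0]]' 35
python3 -c "
from h import *
to(.531,-.085,.25,-15)"
```

```text
clock: 10.0
tool_pos: [0.5307, -0.0834, 0.0477]
eef_rot: [0.792, 0.611, 0.0, 0.0]
contact_force: [0.7, 0.6, -0.2]
opening: 0.399
t 10.0 pos [ 0.5307 -0.0834  0.0477] tilt z [ 0.  0. -1.] yaw_y -14.72 | shift [-0.0015  0.0008 -0.2023] turn 0.28 F [ 0.7  0.6 -0.2] open 0.399
```

The opening is 35 mm, which matches the 36 mm head. I'll lift it.

```bash
python3 -m creep '[[255,0,0,-0.01,0],[255,0,0,-0.03,0],[255,0,0,-0.06,0],[255,0,0,-0.1,0],[255,0,0,-0.14,0],[255,0,0,-0.17,0],[255,0,0,-0.17,0]]'
python3 - <<'E'
from h import *
to(.5705,.2495,.22)
a=snap('side','s3.png')
cv2.imwrite('pics/s3z.png',cv2.resize(a['image'][130:320,220:420],None,fx=3,fy=3,interpolation=cv2.INTER_CUBIC))
E
```

```text
clock: 10.88
tool_pos: [0.5319, -0.0837, 0.2203]
eef_rot: [0.792, 0.611, 0.002, 0.002]
contact_force: [-0.5, 0.1, -0.6]
opening: 0.398
t 10.88 pos [ 0.5319 -0.0837  0.2203] tilt z [ 0.005 -0.    -1.   ] yaw_y -14.73 | shift [ 0.332  -0.0473  0.0004] turn None F [-0.5  0.1 -0.6] open 0.398
```

View pics/s3z.png

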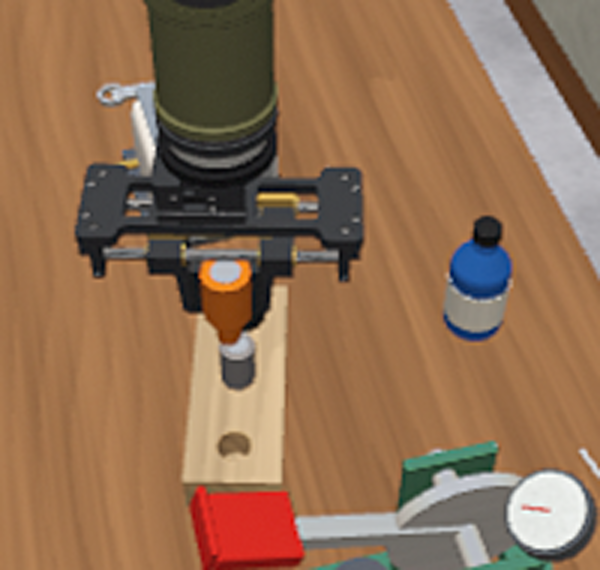

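```bash
python3 -m creep '[[255,0.03,-0.005,0,0],[255,0.075,-0.011,0,0],[255,0.12,-0.017,0,0],[255,0.165,-0.024,0,0],[255,0.21,-0.03,0,0],[255,0.255,-0.036,0,0],[255,0.295,-0.042,0,0],[255,0.332,-0.047,0.005,0],[255,0.332,-0.047,0.01,0],[255,0.332,-0.047,0.01,0]]'
python3 - <<'E'
from h import *
to(.5705,.2495,.20,-15)
a=snap('side','s4.png');b=snap('top','t4.png')
to(.5705,.2495,.20,-15)
cv2.imwrite('pics/s4z.png',cv2.resize(a['image'][100:220,230:350],None,fx=5,fy=5,interpolation=cv2.INTER_CUBIC))
cv2.imwrite('pics/t4z.png',cv2.resize(b['image'][170:270,200:320],None,fx=5,fy=5,interpolation=cv2.INTER_CUBIC))
E
```

```text
clock: 12.18
tool_pos: [0.5684, 0.2482, 0.206]
eef_rot: [0.792, 0.61, -0.002, 0.0]
contact_force: [-0.1, -0.3, 0.0]
opening: 0.397
t 12.18 pos [0.5684 0.2482 0.206 ] tilt z [-0.003 -0.003 -1.   ] yaw_y -14.75 | shift [0.0018 0.0018 0.006 ] turn 0.25 F [-0.1 -0.3  0. ] open 0.397
t 12.28 pos [0.5693 0.2476 0.2072] tilt z [-0.001 -0.002 -1.   ] yaw_y -14.85 | shift [0.0022 0.0007 0.0072] turn 0.15 F [ 0.3 -0.5 -1. ] open 0.392
```

View pics/s4z.png

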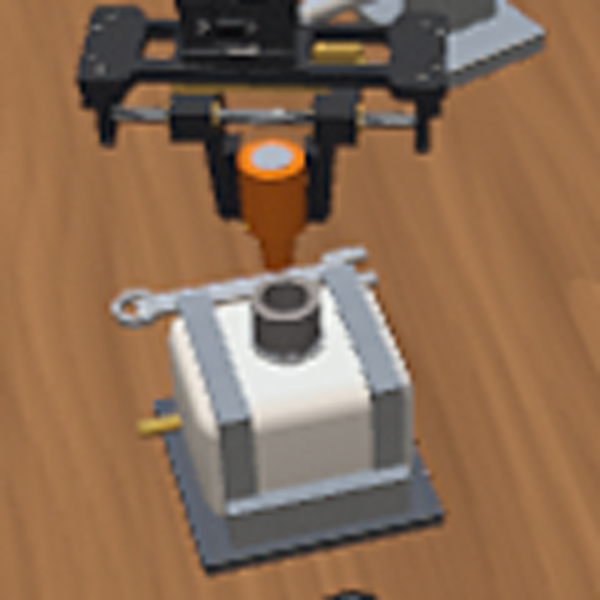

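View pics/t4z.png

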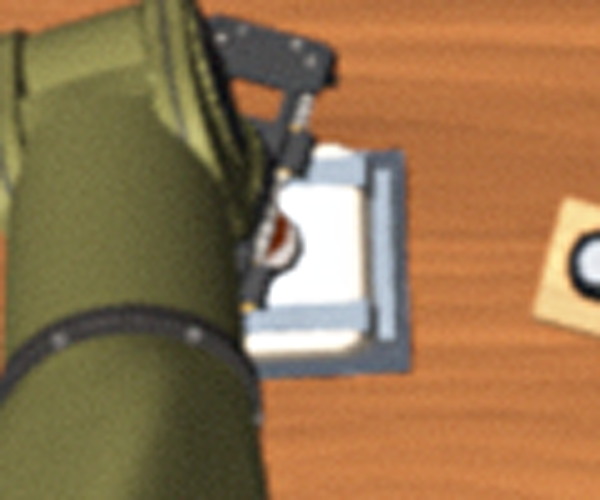

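```bash
python3 - <<'E'
from h import *
import pickle
a,b=pickle.load(open('cal.pkl','rb'))
T=np.array([.5690,.2479,.2068])
z=lambda X:((proj(a,X)-[230,100]+.5)*5-.5)
inv=lambda u,v,h:atz(a,[(v+.5)/5-.5+100,(u+.5)/5-.5+230],h)
print('plugtop pred',z(T+[0,0,.0373]),'seen 271,157', inv(271,157,T[2]+.0373))
print('tip pred',z(T+[0,0,-.0357]),'seen 276,265(front)')
print('neck pred',z([.5705,.2495,.14]),'seen 287,296',inv(287,296,.14))
g=cv2.imread('pics/s4.png')
cv2.imwrite('pics/n4.png',cv2.resize(g[140:180,265:315],None,fx=14,fy=14,interpolation=cv2.INTER_CUBIC))
E
```

```text
plugtop pred [271.5 153.5] seen 271,157 [0.56826855 0.24464242 0.2441    ]
tip pred [278.  259.5] seen 276,265(front)
neck pred [282.5 299.5] seen 287,296 [0.57349206 0.25208476 0.14      ]
```

View pics/n4.png

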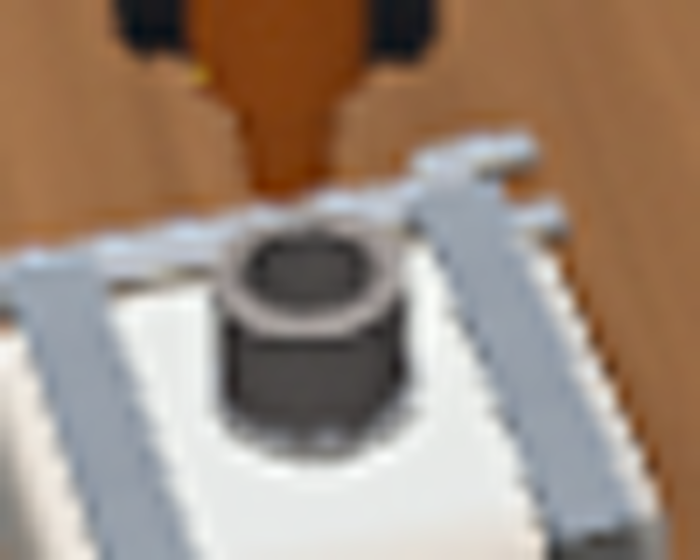

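```bash
python3 -c "
from h import *
to(.571,.252,.183,-15)"
python3 -m creep '[[255,0.004,0,0.01,0],[255,0.004,0,0.022,0],[255,0.004,0,0.022,0],[255,0.004,0,0.022,0]]'
python3 - <<'E'
from h import *
to(.571,.252,.183,-15)
a=snap('side','s5.png');b=snap('top','t5.png')
cv2.imwrite('pics/s5z.png',cv2.resize(a['image'][115:175,255:315],None,fx=10,fy=10,interpolation=cv2.INTER_CUBIC))
cv2.imwrite('pics/t5z.png',cv2.resize(b['image'][195:245,230:290],None,fx=10,fy=10,interpolation=cv2.INTER_CUBIC))
E
```

```text
t 12.28 pos [0.5693 0.2476 0.2072] tilt z [-0.001 -0.002 -1.   ] yaw_y -14.85 | shift [0.0048 0.0005 0.0242] turn 0.15 F [ 0.3 -0.5 -1. ] open 0.392
clock: 12.78
tool_pos: [0.5705, 0.2533, 0.1856]
eef_rot: [0.792, 0.611, -0.0, -0.0]
contact_force: [0.1, 0.1, -0.9]
opening: 0.403
t 12.78 pos [0.5705 0.2533 0.1856] tilt z [-0. -0. -1.] yaw_y -14.73 | shift [-0.0012  0.0008  0.0026] turn 0.27 F [ 0.1  0.1 -0.9] open 0.403
```

View pics/s5z.png

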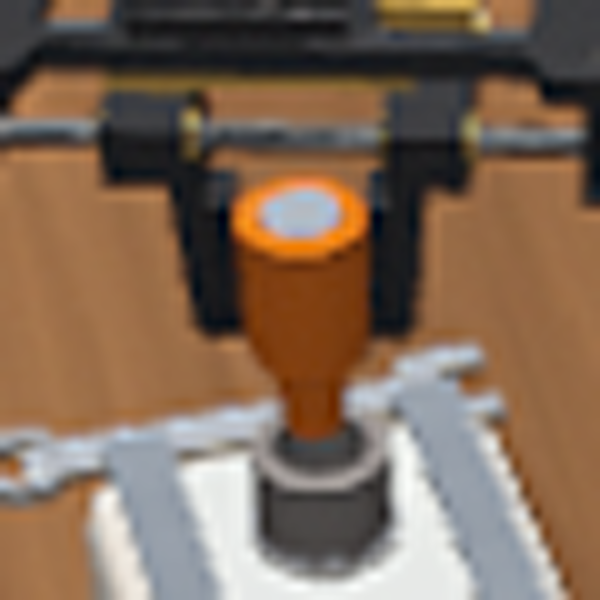

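View pics/t5z.png

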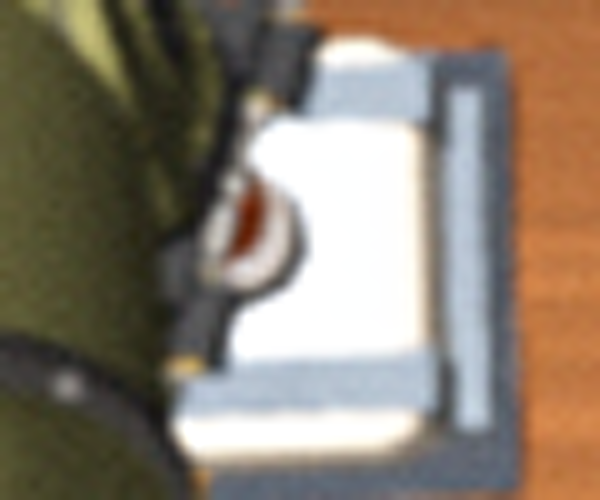

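The side view shows the tip at (313,437) directly over the bore (rim centre about (319,445)), within about 1 mm. I'll insert.

```bash
python3 -m creep '[[255,0,0.001,0.006,0],[255,0,0.001,0.012,0],[255,0,0.001,0.018,0],[255,0,0.001,0.024,0],[255,0,0.001,0.03,0],[255,0,0.001,0.034,0],[255,0,0.001,0.034,0]]'
python3 -c "
from h import *
to(.571,.252,.1477,-15)"
```

```text
clock: 13.75
tool_pos: [0.5713, 0.2532, 0.1514]
eef_rot: [0.792, 0.611, -0.0, -0.0]
contact_force: [0.4, -0.2, 0.1]
opening: 0.401
t 13.75 pos [0.5713 0.2532 0.1514] tilt z [-0.001 -0.    -1.   ] yaw_y -14.71 | shift [-0.0013  0.0001  0.0037] turn 0.29 F [ 0.4 -0.2  0.1] open 0.401
```

No contact force so far, so it is going down the bore freely.

```bash
python3 -m creep '[[255,0,0,0.002,0],[255,0,0,0.004,0],[255,0,0,0.005,0],[255,0,0,0.005,0]]'
python3 -c "
from h import *
to(.571,.252,.1477,-15)"
```

```text
clock: 14.25
tool_pos: [0.5716, 0.2534, 0.1477]
eef_rot: [0.792, 0.611, 0.0, -0.0]
contact_force: [-1.5, -0.1, 6.3]
opening: 0.398
t 14.25 pos [0.5716 0.2534 0.1477] tilt z [ 0.001  0.001 -1.   ] yaw_y -14.72 | shift [-0.0015 -0.0002  0.    ] turn 0.28 F [-1.5 -0.1  6.3] open 0.398
```

```bash
python3 -m creep '[[255,0,0,0.002,0],[255,0,0,0.003,0],[255,0,0,0.003,0]]'
python3 - <<'E'
from h import *
to(.571,.252,.1477,-15)
a=snap('side','s6.png')
cv2.imwrite('pics/s6z.png',cv2.resize(a['image'][115:175,255:315],None,fx=10,fy=10,interpolation=cv2.INTER_CUBIC))
E
```

```text
clock: 14.62
tool_pos: [0.5716, 0.2534, 0.1475]
eef_rot: [0.792, 0.611, 0.001, -0.0]
contact_force: [-7.6, -1.8, 24.4]
opening: 0.398
t 14.62 pos [0.5716 0.2534 0.1475] tilt z [ 0.001  0.002 -1.   ] yaw_y -14.73 | shift [-0.0015 -0.0002 -0.0002] turn 0.27 F [-7.6 -1.8 24.4] open 0.398
```

View pics/s6z.png

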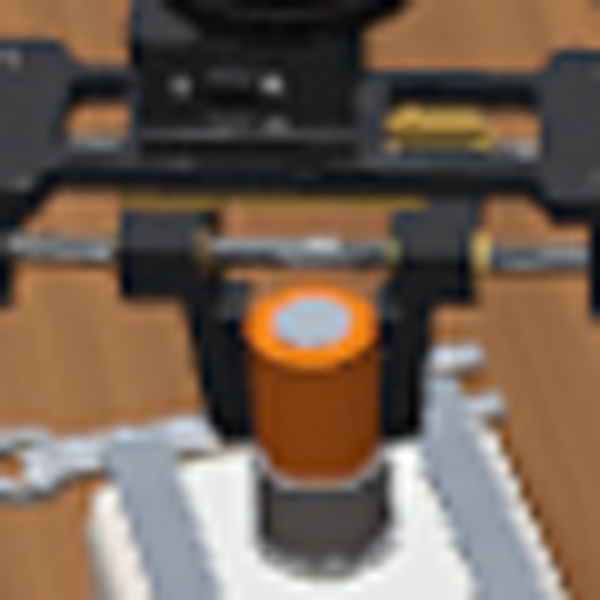

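The plug is home: its shoulder is on the rim at about (318,480), and contact is stiff at TCP z=0.1477, as expected. I'll ease the push, open and rise.

```bash
python3 -m creep '[[255,0,0,-0.003,0],[255,0,0,-0.003,0],[100,0,0,-0.003,0],[0,0,0,-0.003,0],[0,0,0,-0.003,0],[0,0,0,-0.01,0],[0,0,0,-0.04,0],[0,0,0,-0.08,0],[0,0,0,-0.12,0],[0,0,0,-0.12,0]]'
python3 - <<'E'
from h import *
a=snap('side','s7.png');b=snap('top','t7.png')
cv2.imwrite('pics/s7z.png',cv2.resize(a['image'][115:175,255:315],None,fx=10,fy=10,interpolation=cv2.INTER_CUBIC))
to(.49,-.25,.27,90)
to(.49,-.25,.27,0)
print(telemetry.get_state()['q'])
E
```

```text
clock: 15.92
tool_pos: [0.5736, 0.2538, 0.2675]
eef_rot: [0.792, 0.611, 0.004, 0.001]
contact_force: [0.5, 0.5, -0.7]
opening: 1.003
t 16.02 pos [0.5712 0.2532 0.2639] tilt z [ 0.  0. -1.] yaw_y -14.72 | shift [-0.5074  0.0493 -0.0063] turn 75.28 F [ 0.3  0.6 -0.5] open 1.002
t 16.02 pos [0.5712 0.2532 0.2639] tilt z [ 0.  0. -1.] yaw_y -14.72 | shift [-0.5074  0.0493 -0.0063] turn -14.72 F [ 0.3  0.6 -0.5] open 1.002
[-0.61442227  0.66890096  0.22560629  1.54974683 -0.17267414  0.94227601
 -0.59100916]
```

View pics/s7z.png

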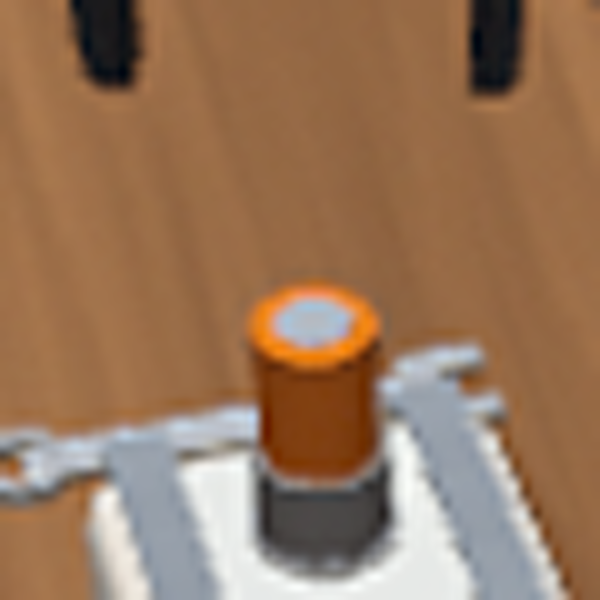

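The plug stands upright and home after release, with the rim line at (318,482). Next I'll work out the pad location more precisely and travel with the fingers closed.

```bash
python3 - <<'E'
from h import *
import pickle
a,b=pickle.load(open('cal.pkl','rb'))
print('top red c',atz(b,[238.7,426.6],.206),'side red c',atz(a,[305.4,301.1],.204))
tz=lambda u,v,z: atz(b,[(v+.5)/3.4-.5+160,(u+.5)/3.4-.5+220],z).round(4)
print('base L edge',tz(585,87,.01),tz(592,322,.01),'base front R',tz(713,322,.01))
print('lever root',tz(690,145,.15),'lever at pad',tz(695,228,.187))
print('pad inner edge',tz(670,232,.195),tz(728,230,.195),'outer',tz(678,306,.222),tz(740,303,.222))
E
```

```text
top red c [ 0.50654062 -0.25050591  0.206     ] side red c [ 0.50858924 -0.25437036  0.204     ]
base L edge [ 0.7027 -0.1914  0.01  ] [ 0.4707 -0.1935  0.01  ] base front R [ 0.4721 -0.3103  0.01  ]
lever root [ 0.6204 -0.2574  0.15  ] lever at pad [ 0.5426 -0.2495  0.187 ]
pad inner edge [ 0.538  -0.2263  0.195 ] [ 0.5403 -0.2751  0.195 ] outer [ 0.4747 -0.2243  0.222 ] [ 0.4777 -0.2748  0.222 ]
```

```bash
python3 -m creep '[[255,-0.04,0.004,-0.005,8],[255,-0.09,0.008,-0.01,17],[255,-0.145,0.014,-0.01,26],[255,-0.2,0.019,-0.01,35],[255,-0.255,0.024,-0.01,44],[255,-0.31,0.03,-0.01,53],[255,-0.365,0.035,-0.01,62],[255,-0.42,0.04,-0.01,69],[255,-0.465,0.044,-0.01,75],[255,-0.465,0.044,-0.01,75]]'
python3 -c "
from h import *
to(.506,-.25,.25,90)"
```

```text
clock: 17.27
tool_pos: [0.4936, -0.2117, 0.2728]
eef_rot: [1.0, -0.002, -0.001, 0.001]
contact_force: [-0.2, -0.0, -0.1]
opening: 0.004
t 17.27 pos [ 0.4936 -0.2117  0.2728] tilt z [-0.003 -0.002 -1.   ] yaw_y -90.17 | shift [0.0126 0.0382 0.0229] turn -0.17 F [-0.2 -0.  -0.1] open 0.004
```

```bash
python3 -m creep '[[255,0.006,0.02,0,0],[255,0.0115,0.038,0.01,0],[255,0.0115,0.038,0.03,0],[255,0.0115,0.038,0.045,0],[255,0.0115,0.038,0.045,0]]'
python3 - <<'E'
from h import *
to(.505,-.25,.20,90)
a=snap('side','s8.png');b=snap('top','t8.png')
cv2.imwrite('pics/s8z.png',cv2.resize(a['image'][210:360,240:430],None,fx=4,fy=4,interpolation=cv2.INTER_CUBIC))
E
```

```text
clock: 17.9
tool_pos: [0.5068, -0.2439, 0.227]
eef_rot: [1.0, 0.003, -0.002, -0.001]
contact_force: [0.9, 0.5, -0.0]
opening: 0.002
t 17.9 pos [ 0.5068 -0.2439  0.227 ] tilt z [-0.003  0.002 -1.   ] yaw_y -89.63 | shift [-0.0018  0.0062  0.027 ] turn 0.37 F [ 0.9  0.5 -0. ] open 0.002
```

View pics/s8z.png

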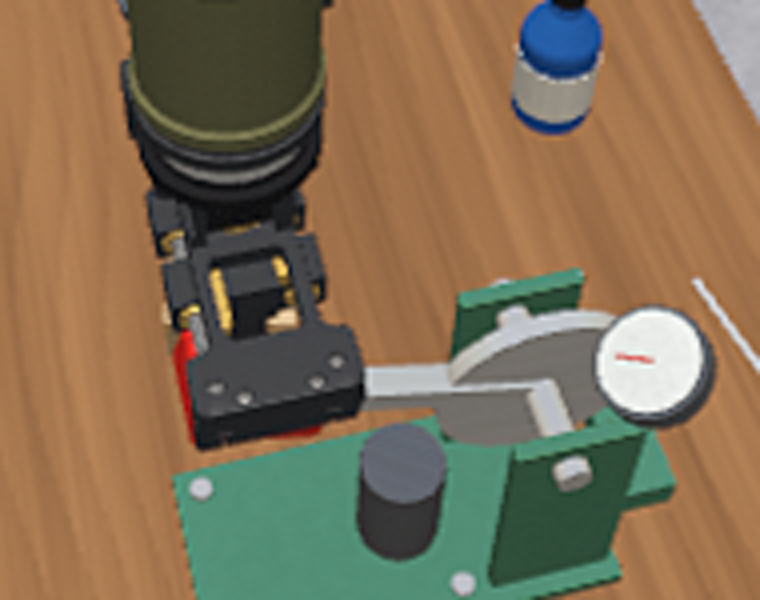

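The gripper hangs over the red pad at about (270,390). The body is clear of the cheeks, the gauge and the dark post. I'll centre in y and go down to contact.

```bash
python3 -m creep '[[255,-0.001,0.005,0.008,0],[255,-0.001,0.005,0.016,0],[255,-0.001,0.005,0.022,0],[255,-0.001,0.005,0.028,0],[255,-0.001,0.005,0.028,0]]'
python3 - <<'E'
from h import *
to(.505,-.25,.107,90)
E
```

```text
clock: 18.62
tool_pos: [0.5051, -0.2512, 0.2014]
eef_rot: [1.0, 0.002, -0.001, -0.0]
contact_force: [-4.5, 0.5, 10.7]
opening: 0.005
t 18.62 pos [ 0.5051 -0.2512  0.2014] tilt z [-0.002  0.    -1.   ] yaw_y -89.79 | shift [ 0.     -0.0012  0.0944] turn 0.21 F [-4.5  0.5 10.7] open 0.005
```

```bash
python3 -m creep '[[255,0,0,0.007,0],[255,0,0,0.014,0],[255,0,0,0.021,0],[255,0,0,0.028,0],[255,0,0,0.035,0],[255,0,0,0.042,0],[255,0,0,0.049,0],[255,0,0,0.056,0],[255,0,0,0.063,0],[255,0,0,0.07,0]]'
python3 - <<'E'
from h import *
to(.505,-.25,.106,90)
a=snap('side','s9.png')
cv2.imwrite('pics/s9z.png',cv2.resize(a['image'][210:360,240:430],None,fx=4,fy=4,interpolation=cv2.INTER_CUBIC))
E
```

```text
clock: 19.88
tool_pos: [0.502, -0.2518, 0.1313]
eef_rot: [1.0, 0.001, -0.003, -0.0]
contact_force: [-10.9, -0.0, 14.9]
opening: 0.005
t 19.88 pos [ 0.502  -0.2518  0.1313] tilt z [-0.006  0.001 -1.   ] yaw_y -89.9 | shift [ 0.0031 -0.0018  0.0253] turn 0.1 F [-10.9  -0.   14.9] open 0.005
```

View pics/s9z.png

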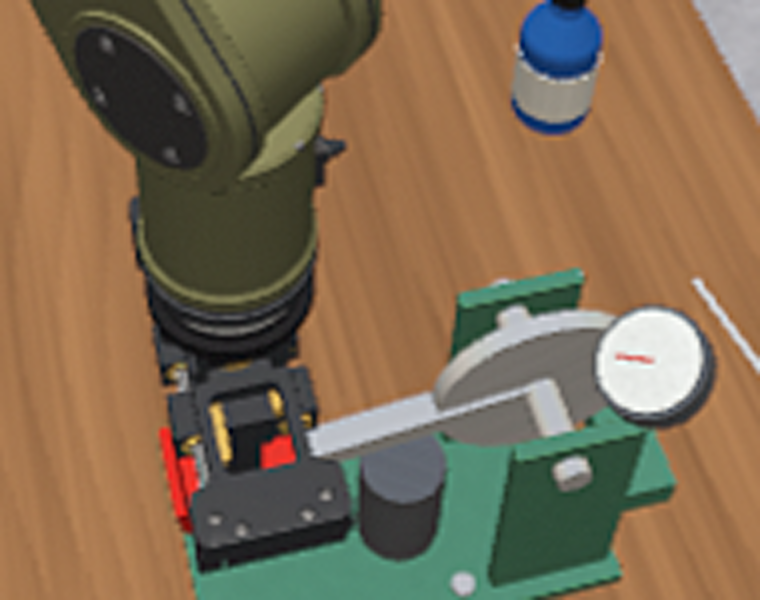

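```bash
python3 -m creep '[[255,-0.001,0,0.005,0],[255,-0.001,0,0.01,0],[255,-0.001,0,0.015,0],[255,-0.001,0,0.02,0],[255,-0.001,0,0.024,0],[255,-0.001,0,0.024,0]]'
python3 - <<'E'
from h import *
to(.505,-.25,.106,90)
a=snap('side','s10.png')
cv2.imwrite('pics/s10z.png',cv2.resize(a['image'][210:360,240:430],None,fx=4,fy=4,interpolation=cv2.INTER_CUBIC))
E
```

```text
clock: 20.68
tool_pos: [0.5051, -0.2518, 0.1079]
eef_rot: [1.0, 0.002, 0.0, 0.0]
contact_force: [-4.5, 0.6, 15.3]
opening: 0.008
t 20.68 pos [ 0.5051 -0.2518  0.1079] tilt z [ 0.001 -0.001 -1.   ] yaw_y -89.8 | shift [-0.0001 -0.0018  0.0019] turn 0.2 F [-4.5  0.6 15.3] open 0.008
```

View pics/s10z.png

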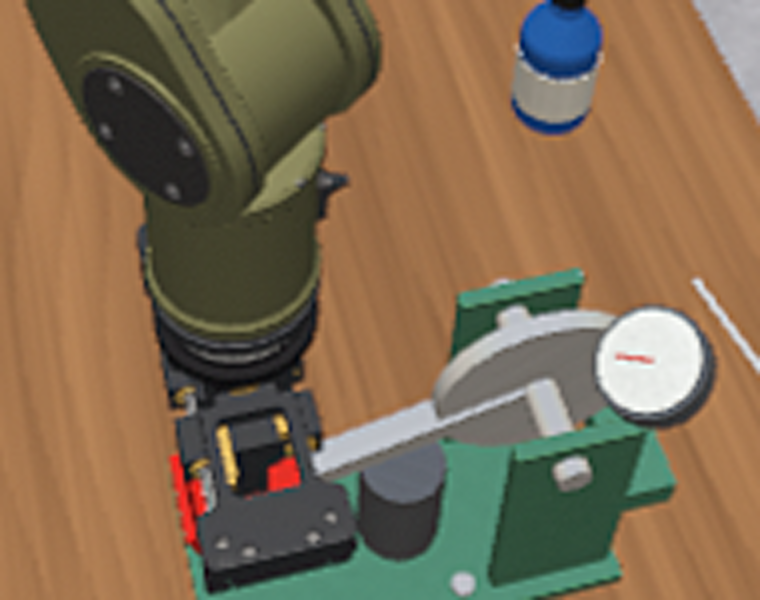

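```bash
python3 -m creep '[[255,0,0,0.002,0],[255,0,0,0.004,0],[255,0,0,0.004,0]]'; python3 -m creep '[[255,0,0,0.001,0],[255,0,0,0.002,0],[255,0,0,0.002,0]]';python3 -m creep '[[255,0,0,0.001,0],[255,0,0,0.002,0],[255,0,0,0.002,0]]'
```

```text
clock: 21.1
tool_pos: [0.5058, -0.2518, 0.1043]
eef_rot: [1.0, 0.002, 0.001, 0.001]
contact_force: [-2.3, 0.1, 15.8]
opening: 0.007
clock: 21.48
tool_pos: [0.5062, -0.2518, 0.1024]
eef_rot: [1.0, 0.002, 0.001, 0.001]
contact_force: [-2.1, 0.6, 15.2]
opening: 0.003
clock: 21.85
tool_pos: [0.5067, -0.2518, 0.1006]
eef_rot: [1.0, 0.002, 0.002, 0.001]
contact_force: [-1.7, 1.3, 15.9]
opening: 0.008
```

```bash
python3 -m creep '[[255,0,0,0.001,0],[255,0,0,0.002,0],[255,0,0,0.002,0]]';python3 -m creep '[[255,0,0,0.001,0],[255,0,0,0.002,0],[255,0,0,0.002,0]]'
python3 - <<'E'
from h import *
a=snap('side','s11.png');b=snap('top','t11.png')
cv2.imwrite('pics/s11z.png',cv2.resize(a['image'][110:360,230:430],None,fx=2.4,fy=2.4,interpolation=cv2.INTER_CUBIC))
E
```

```text
clock: 22.22
tool_pos: [0.5072, -0.2518, 0.0987]
eef_rot: [1.0, 0.002, 0.002, 0.001]
contact_force: [-1.8, 0.8, 17.4]
opening: 0.007
clock: 22.6
tool_pos: [0.5074, -0.2519, 0.0981]
eef_rot: [1.0, 0.002, 0.003, 0.001]
contact_force: [-3.3, 3.0, 26.8]
opening: 0.009
```

View pics/s11z.png

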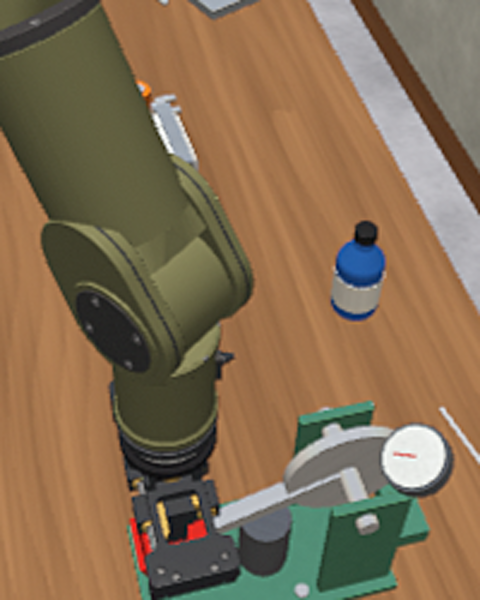

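View pics/t11.png

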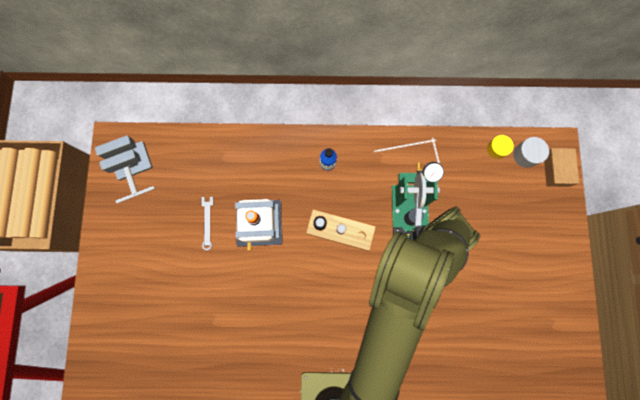

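The force jump at z≈0.0985 marks the end stop. I'll back off a little so the lever rests between the third click (about z 0.108) and the stop, without pushing on the stop.

```bash
python3 -m creep '[[255,0,0,-0.002,0],[255,0,0,-0.004,0],[255,0,0,-0.004,0],[255,0,0,-0.004,0],[255,0,0,-0.004,0]]'
python3 - <<'E'
from h import *
b=imaging.snapshot('top')
q=imaging.place_of(b,'plug_seat'); print([(np.round(x['location'],1),round(x['score'],2)) for x in q])
print('expected seat px',proj(b,[.571,.2525,.14])[::-1],'head top',proj(b,[.571,.2525,.185])[::-1])
to(.505,-.25,.1,90)
E
```

```text
clock: 23.32
tool_pos: [0.5067, -0.2518, 0.1007]
eef_rot: [1.0, 0.002, 0.002, 0.001]
contact_force: [-1.3, 2.0, 15.3]
opening: 0.008
[(array([217.6, 253.4]), 0.65)]
expected seat px [217.1 252.7] head top [214.9 250.1]
t 23.43 pos [ 0.5067 -0.2518  0.1007] tilt z [ 0.004 -0.002 -1.   ] yaw_y -89.76 | shift [-0.0017 -0.0018  0.0006] turn 0.24 F [-1.9  0.8 16. ] open 0.004
```

```bash
python3 -c "
from h import *
print(r.finish_job())
to(.505,-.25,.1,90)"
```

```text
the job is handed in; nothing more can be done
None
the job is handed in; nothing more can be done
```

The orange plug is home in the filler neck and the lever was held down past the third click when I handed the job in, at about 23.4 s of the 61 s allowed.

- **Plug:** I gripped it along the rack's x and lowered it into the neck. It met firm contact at TCP z 0.1477, the height expected for home. Pushing to 24 N moved it only another 0.2 mm. After release the side view showed it upright with its shoulder on the rim. The network found the seat within 1 px of where it should be just before hand-in.
- **Lever:** I worked it only after the plug was seated, pressing the pad with closed fingers to the end stop, where the force jumped to 27 N. I then backed off about 2.5 mm. The last reading was TCP z 0.1007 with about 16 N of upward force. From geometry the lever angle is about 0.67 rad (0.65 on the most pessimistic estimate), past the third click at 0.63. The clicks could not be observed directly, so the angle is worked out from the TCP height and the end stop.
- **Other items:** the black and grey plugs, the oil bottle and the wrench look unmoved in the final top view.
- **Disagreements:** the two cameras' position estimates differed by 3 to 6 mm, so I averaged them and checked each fit visually. The first two position checks used more network calls than needed and cost about 6 s.

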